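# Close the steam cleaner's boiler cap until it clicks

## Robot

A 6-joint arm with a two-finger parallel gripper is mounted at the origin on the work surface. World frame = base frame: x ahead of the robot, y to its left, z up, the work surface at z = 0. Lengths are in m, angles in rad, forces in N, time in s.
With the tool pointing down it reaches from about 0.3 to 0.75 m from the base axis. Payload 8.5 kg.
Tool frame: the origin (TCP) lies midway between the tips of the shut fingers; the grasp point (between the pads) lies 19 mm behind it; z points along the fingers, x is the direction in which the jaws open and shut, and the axes are right-handed (so a half turn about z gives the same grasp; the last joint's range is limited). The gripper opens to 88 mm and grips with 3 to 60 N. Pads are 18 mm wide; open, the fingers measure 123 mm over their backs; the gripper's body (75 mm by 187 mm) begins 45 mm behind the grasp point.
Start: joints at [-1.334, 0.381, 1.297, -0, 1.464, -0.215], TCP at [0.24, -0.495, 0.239] pointing down, gripper open.
Joint ranges: [-3.11, 3.11], [-0.89, 2.33], [0.22, 2.48], [-1.42, 4.56], [0.17, 2.85], [-2.88, 2.88]. Speed limits (rad/s): [2.39, 2.39, 3.14, 3.14, 3.14, 3.14].

## Interface

Orientations are given as a unit quaternion [x, y, z, w].
In Python, from rig import arm gives the robot as it stands.
- The arm moves only by the tool servo_tool, never from a script. Its argument "rows" is text: rows parted by semicolons, each of 5 numbers parted by spaces: the closure in counts, from 0 (fully open) to 255 (shut), then the shift along the tool's x, y, z in units of 25 mm (1.0 is 25 mm), then the turn about the tool's z in units of 6 degrees (1.0 is 6 degrees). In form: gripper x y z turn; .... A call has 1 to 8 rows; each row is the pose to reach, as a shift and turn from the pose commanded when the call began, along the tool's axes at that moment; what a row does not reach only later rows make up. A row lasts 1/10 s, in which the tool goes at most 50 mm and 8.59 degrees, less where a joint would pass 70% of its speed; a pose out of reach is approached as far as the arm can. A call with a gripper value outside its range is refused whole. The fingers move at their own pace and stop on an object; "grip_force" is the grip in N (left out, the last holds). Time passes only in rows, so rows that repeat a pose let the fingers close. It gives the time, the measured TCP pose, the force and the opening at its end, in the units of the state.
- arm.sense(): the state, without advancing time (a new reading comes with each control period).
- arm.snapshot(name): name is "scene" or "side" or "wrist"; returns a dict with "image" (400x640x3 uint8, red, green, blue), "vertical_fov" (degrees; the focal length in pixels is half the picture's height over the tangent of half this angle, whatever the lens; pixels are square), "cx", "cy" (the principal point, pixels), "k1" (the pictures are not rectified: a ray, as slopes to the right and down, at radius r is drawn at 1 + k1 r^2 times it, then the intrinsics apply), "extrinsics" (4x4, takes a point from world to camera coordinates); the wrist camera has in their place "T_tool_cam" (4x4, takes a point from camera to tool coordinates, whose origin is the TCP and whose axes are the tool frame's). Camera axes: x right, y up, looking along -z (the intrinsics and any distortion apply to the point x, -y, -z); pixel columns grow to the right and rows downward; lengths in m; the calibration is good to about 2 mm. A picture is of the moment at which its call begins: read the wrist's pose just before it. There is no depth.
- arm.hand_in(): hands the job in, once; it reports no verdict.
Trained networks look in a picture, given as the dict that the camera call returned (one of the last four; its "shot" number tells which), for a name from the list of things; names that differ only in an ending like _2 or _b are one class to them, and where a whole thing is asked for, a point or a joint stands for the part that bears it (a point fixed in the world has none). Each returns a list of dicts, best first, with "score" (0 to 1); they miss things now and then, are a little off and sometimes report something else, mostly with a low value. They report only what shows in the picture. A call takes as long as a camera call. They do not tell look-alikes from the thing itself.
- arm.trace(thing, picture): "region" (400x640 bool, what is visible of it) and "extent" ([left, top, right, bottom] in pixels, round what is visible of it).
- arm.pinpoint(thing, picture): "at" ([column, row] in pixels: a listed point, or the origin of a listed thing).
The state is a dict: "time": time; "qpos": joint angles; "dq": joint speeds; "joint_efforts": joint torques, N m; "tcp_pos": TCP position; "tcp_rot": TCP orientation; "contact_force": force on the tool from outside, world axes, zero at the start; "torque": the same for the moment, N m; "grip_width": opening from 0.0 (shut) to 1.0 (fully open).
Only numpy, scipy, OpenCV 4.12 (cv2) and the standard library are available. Lean on these libraries where they do the work, as an engineer would, in place of code of your own. Each camera call takes 0.05 s, during which the arm holds its last target.

## Task

The hand-held steam cleaner has just been refilled: put its red boiler cap back on the brass filler neck, find the slots so that its pins drop in, press it gently down on its seal and turn it clockwise under the lip to the stop until its ratchet clicks once or twice, three clicks at the very most. It must not click before the pins are under the lip, and a push of over 30 N or so harms its pins and seal. Let go, leaving it locked, the steam cleaner upright where it stands and the other things on the table alone.

Things in the scene. Friction and masses are not known exactly. Their poses are not given: they have to be found in the camera images.
- steamer: white hand-held steam cleaner standing loose on its feet, about 2 to 2.9 kg, 355 mm long, 140 wide, 195 high. Origin: on the table under the axis of the filler neck; x points to its nozzle, z up. The grey handle loop is on the -x side, 75 to 185 from the neck axis, its top 192 above the table.
- neck (a point): middle of the brass neck's top rim, 180 mm up; axes as steamer. Bayonet socket, outer diameter 56, 25 clear of the tank. Inward lip 4 thick, hole diameter 33.6, three slots through it 9 to 10 wide, out to 22 from the axis, 120 degrees apart. One slot lies towards +x, but up to 0.6 rad either way about z: it differs and is not given, look or feel. Bore under the lip: diameter 44, over 20 deep.
- cap_centre (a point): middle of the red cap: on its axis, 29.5 mm above its plug's foot. z up, x along the wing to its white-marked end. About 125 g, loose, stands on its plug. Heights from the foot: plug diameter 30, 0 to 17; three pins 4 to 9; seal ring diameter 55, lower face at 10.6; red disc diameter 60, 17 to 29; wing grip 52 long (x), 16 thick (y), 29 to 59.
- cap: the same red cap as a whole, its origin at the middle of its plug's foot, axes as cap_centre.
- cap_seal: the cap's black rubber seal ring, outer diameter 55, inner 41; its origin is on the cap's axis, 10.6 mm below its lower face (at the plug's foot when not squeezed).
- cap_plug (a joint): slip (rad) of the ratchet between red shell and plug: 0 at start, 0.524 a click. It grows as the shell turns clockwise with the plug held back: it yields at about 0.45 N m, slides on more easily and snaps over (the click) from 0.40 to 0.52. It also slips too early if pins not pressed low enough bear on a slot's side, or the seal is pushed hard. The pins' angle about z is the shell's plus this.
- pin (a point): on the pin under the wing's marked end, 18 mm from the cap's axis, 6.5 above the plug's foot; three such steel pins, 5 thick, out to 20.5, 120 degrees apart. In the slots, the seal (3.2 N/mm, 4.5 travel, then solid) meets the rim with the pins 2.4 too high for the lip: push 9 to 13 N to turn under it; then the seal holds them up against it. A stop ends the turn 0.73 rad clockwise of the slot.
- pepper_mill: glass pepper mill with a steel head, diameter 58, 162 high; origin under its centre. To be left alone.
- beaker: clear plastic filling beaker with a blue line, diameter 72, 95 high; origin under its centre. To be left alone.
- tray: grey cutlery tray with three compartments, 330 x 230 x 50 high, a steel ladle and a yellow spatula in it; origin under its centre, x along its length. To be left alone.
- roll_holder: chrome toilet roll holder lying on its back plate (60 x 170), bar 75 high; origin under its centre. To be left alone.
- brush_head: small black brush head of the steam cleaner, diameter 34, 47 high; origin under its centre. To be left alone.
There are look-alikes about, which are no part of the job. What is meant by the cap is not orange or pink, and is the larger of those in its own colour.

How it is judged:
On the way, in this order (a step that is already met when the one before it is completed fails the run):
1. the cap stands on the neck with its pins down in the slots, not clicked yet (z of pin in the frame of neck below -0.002 m and horizontal distance between cap_centre and neck below 0.006 m and value of joint cap_plug below 0.26 rad), for 0.05 s.
2. the ratchet has clicked with the pins under the lip (z of pin in the frame of neck below -0.0056 m and value of joint cap_plug above 0.46 rad), for 0.1 s.
At the end, for the whole second after the job is handed in: The cap is locked: held down by its pins under the lip (pin centres over 5.6 mm below the rim; loose in the slots it would rise to 4.5), its ratchet slipped by one to three clicks (0.46 to 2.0 rad), on the neck's axis within 6 mm, upright within 0.12 rad, the steam cleaner within 0.05 rad, at rest (all of step 2 and value of joint cap_plug below 2 rad and horizontal distance between cap_centre and neck below 0.006 m and angle between cap_centre's own z axis and vertical below 0.12 rad and angle between steamer's own z axis and vertical below 0.05 rad and linear speed of steamer below 0.01 m/s); the robot touches nothing.
It fails at once if a fourth click (value of joint cap_plug above 2.03 rad).
It fails at once if the ratchet clicks while the pins are not under the lip (value of joint cap_plug above 0.46 rad and z of pin in the frame of neck above -0.005 m).
It fails at once if the cap leaned on: over 30 N on its seal, over 35 N between cap and steam cleaner while the pins are still on the lip, or over 80 N in all later contacts (push, stop and friction together) (contact force between cap_seal and steamer above 30 N or contact force between cap and steamer above 80 N or (contact force between cap and steamer above 35 N and z of pin in the frame of neck above -0.003 m)).
It fails at once if the steam cleaner shoved by over 30 mm or tipped by over 0.15 rad (distance of steamer from where it was at the start of the episode above 0.03 m or angle between steamer's own z axis and vertical above 0.15 rad).
It fails at once if a bystander moved by over 20 mm (distance of any of pepper_mill, beaker, tray, roll_holder, brush_head from where it was at the start of the episode above 0.02 m).
It also fails if it takes over 67 s, if anything falls off the work surface, if the arm or the gripper's body presses on something with over 40 N, if the wrist force passes 120 N, or if a joint passes its speed limit or range.

## Working session

There is one attempt and no reset: what is moved stays moved. The work goes in short steps, Python scripts to look and compute and a tool call to move; the robot and the scene stay as the last step left them, time stands still between calls to the robot, and variables do not carry over. Pictures are saved under pics/ and viewed, and the job is handed in when it is done.

Besides the shell and the picture viewer there is one more tool, called after "Call:" in YAML: its name, and indented under it one key for each argument. servo_tool: Moves the arm, as the interface text tells. Its arguments: {"type":"object","properties":{"rows":{"type":"string"},"grip_force":{"type":"number"}},"required":["rows"]}

```bash
ls; mkdir -p pics; cat > h.py <<'E'
import numpy as np,cv2
from rig import arm
from scipy.spatial.transform import Rotation as R
def tcp():
    s=arm.sense(); T=np.eye(4); T[:3,:3]=R.from_quat(s['tcp_rot']).as_matrix(); T[:3,3]=s['tcp_pos']; return T
def snap(n,f=None):
    T=tcp(); p=arm.snapshot(n)
    if n=='wrist': p['c2w']=T@p['T_tool_cam']
    else: p['c2w']=np.linalg.inv(p['extrinsics'])
    if f: cv2.imwrite('pics/'+f+'.png',p['image'][:,:,::-1])
    return p
def ray(p,u,v):
    f=200/np.tan(np.radians(p['vertical_fov'])/2)
    K=np.array([[f,0,p['cx']],[0,f,p['cy']],[0,0,1.]])
    q=cv2.undistortPoints(np.array([[[u,v]]],float),K,np.array([p['k1'],0,0,0.]))[0,0]
    xd=np.array([u-p['cx'],v-p['cy']])/f; x=xd.copy()
    for _ in range(50): x=xd/(1+p['k1']*(x@x))
    d=p['c2w'][:3,:3]@np.array([x[0],-x[1],-1]); return p['c2w'][:3,3],d/np.linalg.norm(d)
def atz(p,u,v,z):
    o,d=ray(p,u,v); return o+d*(z-o[2])/d[2]
def proj(p,X):
    f=200/np.tan(np.radians(p['vertical_fov'])/2)
    c=np.linalg.inv(p['c2w'])@np.append(X,1); x=np.array([c[0],-c[1]])/-c[2]
    x=x*(1+p['k1']*(x@x)); return x*f+[p['cx'],p['cy']]
def tri(rs):
    A=0;b=0
    for o,d in rs:
        P=np.eye(3)-np.outer(d,d); A=A+P; b=b+P@o
    X=np.linalg.solve(A,b); return X,[np.linalg.norm((np.eye(3)-np.outer(d,d))@(X-o)) for o,d in rs]
E
python3 - <<'E'
from h import *
print(arm.sense())
for n in ['scene','side','wrist']:
    p=snap(n,n+'0'); print(n,{k:v for k,v in p.items() if k!='image'})
    for t in ['cap_centre','cap','neck','steamer','pin']:
        print(t,[(np.round(d['at'],1),round(d['score'],2)) for d in arm.pinpoint(t,p)])
E
```

```text
pics
{'time': 0.0, 'qpos': array([-1.33428419e+00,  3.81152919e-01,  1.29826138e+00,  2.59247568e-06,
        1.46358280e+00, -2.15295383e-01]), 'dq': array([-0.0001606 , -0.00016836,  0.00038899,  0.00012032,  0.00011625,
        0.00032901]), 'joint_efforts': array([ 1.78936290e-03, -4.37925839e+01, -2.24554002e+01,  7.13999220e-02,
        3.52697563e-02, -1.14362194e-04]), 'tcp_pos': array([ 0.24005864, -0.49453035,  0.23816069]), 'tcp_rot': array([ 8.47523285e-01, -5.30757749e-01, -5.00884489e-04, -4.92171974e-04]), 'contact_force': array([-0.75100213,  0.04400812, -0.12766062]), 'torque': array([-0.0009524 , -0.04218668, -0.02003036]), 'grip_width': 1.0020220618864644}
scene {'vertical_fov': 44.23796561610278, 'cx': 324.33400332070164, 'cy': 201.15383344964243, 'k1': 0.01565075653061095, 'extrinsics': array([[-0.22307462,  0.97475955, -0.00902956,  0.13923576],
       [-0.78268385, -0.17358096,  0.59772539,  0.41313928],
       [ 0.58107117,  0.14040466,  0.80165006, -1.83397262],
       [ 0.        ,  0.        ,  0.        ,  1.        ]]), 'shot': 1, 'c2w': array([[-0.223074
[... 1847 characters left out ...]
71274e-04,
         6.54290446e-04],
       [-4.13302975e-05, -9.56806570e-01, -2.90725277e-01,
        -7.58492426e-02],
       [ 1.86335506e-04,  2.90725265e-01, -9.56806556e-01,
        -1.46362591e-01],
       [ 0.00000000e+00,  0.00000000e+00,  0.00000000e+00,
         1.00000000e+00]]), 'shot': 3, 'c2w': array([[ 4.36560066e-01,  8.60784166e-01,  2.61659947e-01,
         3.08620166e-01],
       [-8.99675072e-01,  4.17776378e-01,  1.26679373e-01,
        -4.62271666e-01],
       [-2.71746439e-04, -2.90712087e-01,  9.56810540e-01,
         3.85090772e-01],
       [ 0.00000000e+00,  0.00000000e+00,  0.00000000e+00,
         1.00000000e+00]])}
cap_centre []
cap []
neck []
steamer []
pin []
```

View pics/scene0.png

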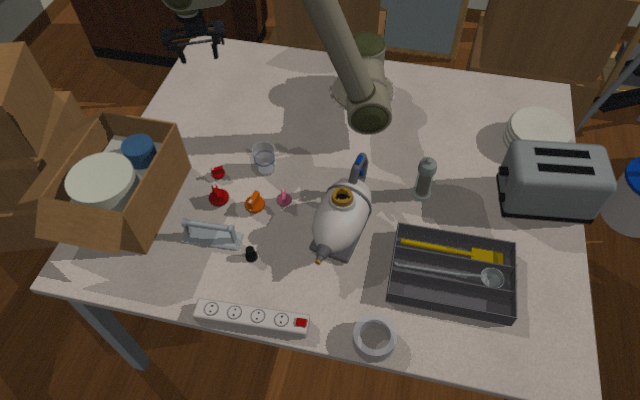

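View pics/side0.png

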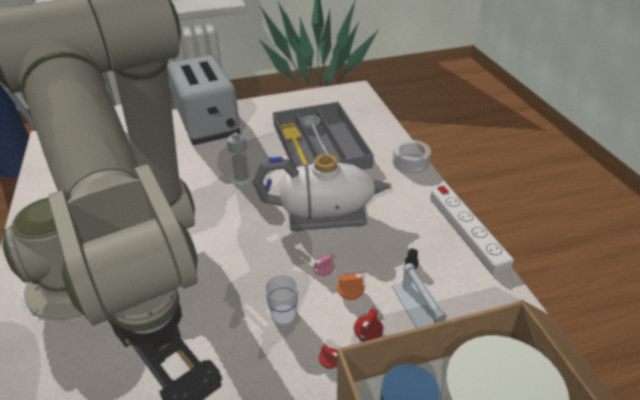

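View pics/wrist0.png

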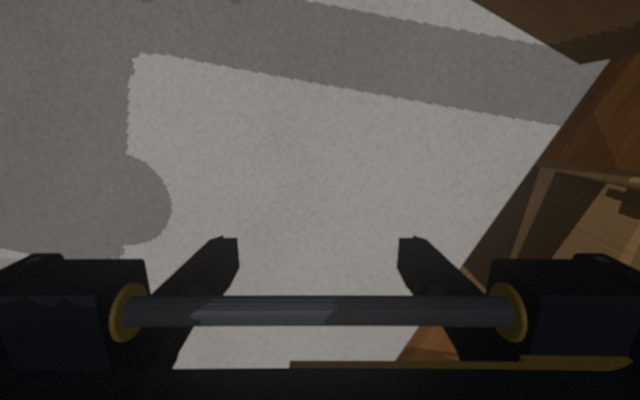

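The larger red cap shows at scene (218,197) and side (370,327). The neck is at scene (343,193) and side (325,160). The smaller red, orange and pink caps are look-alikes.

```bash
python3 - <<'E'
from h import *
a=snap('scene');b=snap('side')
for n,u,v in [('cap',(213.7,194.1),(371.3,327.3)),('small',(216.6,171.7),(329.9,357)),('neck',(345,195.9),(324.1,159.1)),('cap orig',(220.3,202),(366.4,335.9))]:
    print(n,tri([ray(a,*u),ray(b,*v)]), atz(a,*u,.0295),atz(b,*v,.0295),atz(a,*u,.18),atz(b,*v,.18))
for n,p in [('scene',a),('side',b)]:
  f=4
  for (nm,c) in [('cap',(217,197) if n=='scene' else (368,327)),('neck',(343,200) if n=='scene' else (315,175))]:
    w=50; im=p['image'][max(0,c[1]-w):c[1]+w,c[0]-w:c[0]+w,::-1]
    cv2.imwrite(f'pics/{n}_{nm}.png',cv2.resize(im,None,fx=5,fy=5,interpolation=cv2.INTER_CUBIC))
E
cd pics; python3 -c "
import cv2,numpy as np
g=lambda n:cv2.resize(cv2.imread(n),(390,290))
cv2.imwrite('m1.png',np.vstack([np.hstack([g('scene_cap.png'),g('side_cap.png')]),np.hstack([g('scene_neck.png'),g('side_neck.png')])]))"
```

```text
cap (array([ 0.60631358, -0.34845705,  0.03853813]), [np.float64(0.0010689584415896171), np.float64(0.0010689584415899045)]) [ 0.60105897 -0.35317775  0.0295    ] [ 0.60833688 -0.34154775  0.0295    ] [ 0.70420688 -0.28433065  0.18      ] [ 0.56268257 -0.44262835  0.18      ]
small (array([ 0.50781012, -0.37939055,  0.02171692]), [np.float64(0.0005521613195295521), np.float64(0.0005521613195296686)]) [ 0.51422167 -0.37596257  0.0295    ] [ 0.50596725 -0.38381179  0.0295    ] [ 0.62830583 -0.30424596  0.18      ] [ 0.47764665 -0.47773603  0.18      ]
neck (array([0.62918415, 0.06076404, 0.17592472]), [np.float64(0.001662013049872592), np.float64(0.0016620130498726637)]) [0.52072834 0.04131113 0.0295    ] [0.6854336  0.26016733 0.0295    ] [0.63399306 0.06047647 0.18      ] [0.62672489 0.05720141 0.18      ]
cap orig (array([ 0.60177199, -0.33702955, -0.0044635 ]), [np.float64(0.0010401643495017959), np.float64(0.0010401643495018447)]) [ 0.62527242 -0.32292724  0.0295    ] [ 0.59141312 -0.35838429  0.0295    ] [ 0.7253709  -0.25788987  0.18      ] [ 0.54862441 -0.45661403  0.18      ]
```

View pics/m1.png

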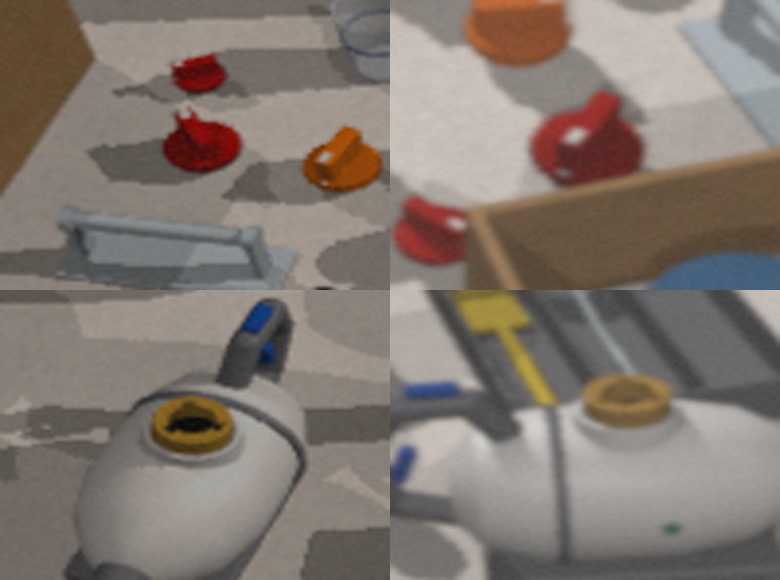

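Call:
servo_tool:
  rows: "0 0 -1 -2 0; 0 0.3 -3 -2.4 0; 0 0.5 -5 -2.4 0; 0 0.7 -7 -2.4 0; 0 0.9 -9 -2.4 0; 0 0.9 -11 -2.4 0; 0 0.9 -12.6 -2.4 0; 0 0.9 -13.6 -2.4 0"

```text
time: 1.8
tcp_pos: [0.5586, -0.3644, 0.2982]
tcp_rot: [0.848, -0.53, -0.0, -0.0]
contact_force: [-0.8, -0.7, -0.5]
grip_width: 0.996
```

Call:
servo_tool:
  rows: "0 0 0 0 0; 0 0 0 0 0;0 0 0 0 0"

```text
time: 2.1
tcp_pos: [0.5548, -0.3674, 0.2989]
tcp_rot: [0.847, -0.531, -0.0, 0.0]
contact_force: [0.2, -0.8, -0.6]
grip_width: 1.003
```

```bash
python3 - <<'E'
from h import *
s=arm.sense();print(s['time'],s['tcp_pos'],s['tcp_rot'])
p=snap('wrist','w1')
for t in ['cap_centre','cap','cap_seal','pin','neck']:
    print(t,[(np.round(d['at'],1),round(d['score'],2)) for d in arm.pinpoint(t,p)])
E
```

```text
2.1 [ 0.55480128 -0.36740448  0.29894356] [ 8.47165642e-01 -5.31328859e-01 -1.64995351e-05  1.33096688e-04]
cap_centre [(array([319.5, 127.7]), 0.96), (array([167.1,  84.4]), 0.93), (array([310.9, 192.1]), 0.88), (array([235.8,  85.8]), 0.77)]
cap [(array([312.8, 193.5]), 0.93), (array([175. ,  85.7]), 0.84), (array([314.7, 124.9]), 0.59), (array([245.4,  86.6]), 0.56)]
cap_seal [(array([341.4,  27.4]), 0.52)]
pin []
neck []
```

View pics/w1.png

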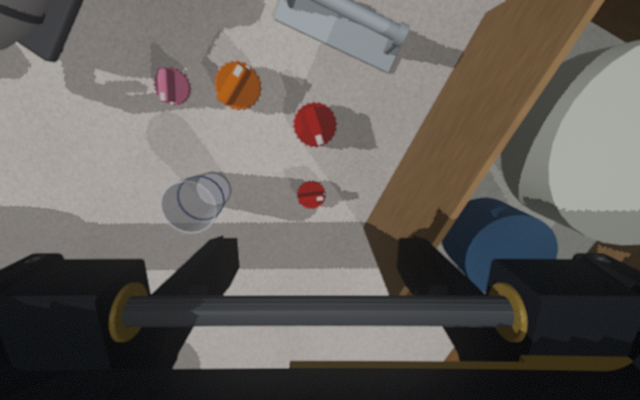

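The big red cap is at (315,125), with its white mark at (319,140). I'll enlarge it and measure.

```bash
python3 - <<'E'
from h import *
p=snap('wrist')
im=p['image'][80:220,260:430,::-1]
cv2.imwrite('pics/w1z.png',cv2.resize(im,None,fx=4.5,fy=4.5,interpolation=cv2.INTER_CUBIC))
rs=[d for d in arm.trace('cap',p)]
for d in rs: print(d['score'],d['extent'])
hsv=cv2.cvtColor(p['image'],cv2.COLOR_RGB2HSV)
m=(((hsv[...,0]<6)|(hsv[...,0]>172))&(hsv[...,1]>150)).astype(np.uint8)
m=cv2.morphologyEx(m,cv2.MORPH_CLOSE,np.ones((5,5)))
n,l,st,ce=cv2.connectedComponentsWithStats(m)
for i in range(1,n):
    if st[i,4]>100: print(st[i],ce[i],atz(p,*ce[i],.029))
for u in [(316,125),(319.5,127.7),(319,140)]:
    print(u,atz(p,*u,.023),atz(p,*u,.059))
E
```

```text
0.95 [297.9, 182.1, 325.6, 206.1]
0.91 [215.5, 62.3, 262.1, 110.2]
0.87 [290.8, 99.6, 338.5, 150.2]
0.74 [0.0, 0.0, 84.4, 62.2]
0.59 [150.1, 66.8, 193.0, 103.0]
[ 294  104   42   43 1256] [314.25       123.58041401] [ 0.60668502 -0.33761393  0.029     ]
[298 182  26  26 493] [309.84989858 194.48884381] [ 0.51188057 -0.37586093  0.029     ]
(316, 125) [ 0.60577172 -0.3407059   0.023     ] [ 0.60731418 -0.34017975  0.059     ]
(319.5, 127.7) [ 0.60460521 -0.34674405  0.023     ] [ 0.60624711 -0.34570321  0.059     ]
(319, 140) [ 0.58898133 -0.35355316  0.023     ] [ 0.59195502 -0.3519319   0.059     ]
```

View pics/w1z.png

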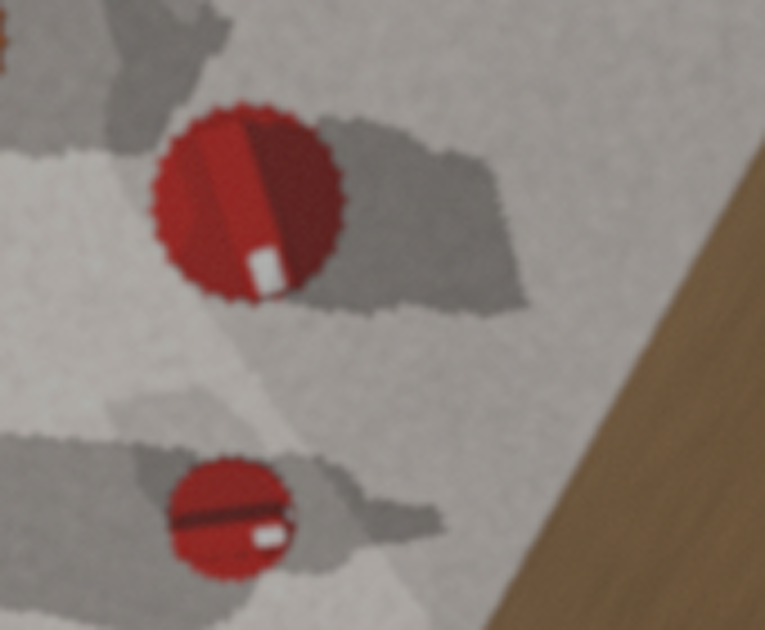

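Call:
servo_tool:
  rows: "0 -1 -0.7 0 0; 0 -2.5 -1.7 0 0; 0 -4.1 -2.8 0 0; 0 -5.7 -3.9 0 0; 0 -7.3 -5 0 0; 0 -8.9 -6.1 0 0; 0 -10.5 -7.2 0 0; 0 -12.1 -8.3 0 0"

```text
time: 3.3
tcp_pos: [0.6104, -0.002, 0.299]
tcp_rot: [0.847, -0.531, 0.0, -0.0]
contact_force: [0.6, -0.3, -0.7]
grip_width: 1.0
```

Call:
servo_tool:
  rows: "0 -1 -0.6 0 0; 0 -1.7 -1.1 0.4 0; 0 -2 -1.3 1.2 0; 0 -2 -1.3 2 0; 0 -2 -1.3 2.4 0; 0 -2 -1.3 2.4 0; 0 -2 -1.3 2.4 0"

```text
time: 4.0
tcp_pos: [0.6182, 0.055, 0.2396]
tcp_rot: [0.847, -0.531, 0.001, -0.0]
contact_force: [-0.2, 0.2, 1.2]
grip_width: 1.004
```

```bash
python3 - <<'E'
from h import *
s=arm.sense();print(s['time'],s['tcp_pos'],s['tcp_rot'],s['qpos'])
p=snap('wrist','w2')
for t in ['neck','steamer']:
    print(t,[(np.round(d['at'],1),round(d['score'],2),atz(p,*d['at'],.18)) for d in arm.pinpoint(t,p)])
E
```

```text
4.0 [0.61815427 0.05495061 0.23959615] [ 8.47390687e-01 -5.30969573e-01  5.16079870e-04 -2.62101563e-04] [-1.01829348e-01  5.06284203e-01  1.08496303e+00  1.39048320e-05
  1.54918786e+00  1.01765925e+00]
neck [(array([331.9, 207.6]), 0.6, array([0.62932946, 0.04784013, 0.18      ]))]
steamer []
```

View pics/w2.png

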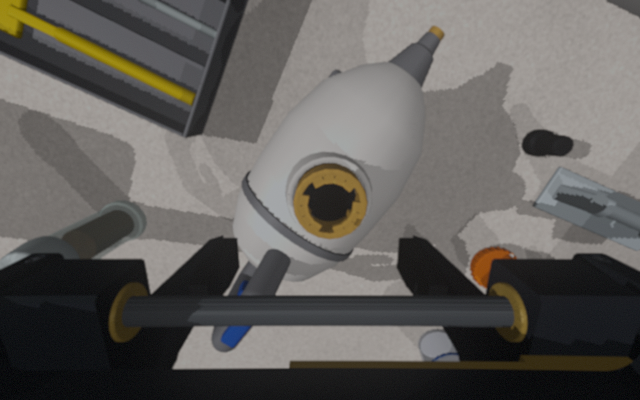

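The neck is at (331,200) with its slots visible. I'll rectify the rim plane and measure the slots.

```bash
cat >> h.py <<'E'
def ortho(p,c,z,half=.035,n=560):
    g=np.linspace(-half,half,n); f=200/np.tan(np.radians(p['vertical_fov'])/2)
    X,Y=np.meshgrid(c[0]+g,c[1]-g)   # col=+x, row=-y
    P=np.stack([X,Y,np.full_like(X,z),np.ones_like(X)],-1)@np.linalg.inv(p['c2w']).T
    x=P[...,0]/-P[...,2]; y=-P[...,1]/-P[...,2]; s=1+p['k1']*(x*x+y*y)
    return cv2.remap(p['image'],(x*s*f+p['cx']).astype(np.float32),(y*s*f+p['cy']).astype(np.float32),cv2.INTER_CUBIC)
E
python3 - <<'E'
from h import *
p=snap('wrist')
c=np.array([.631,.0525])
o=ortho(p,c,.18); 
# brass mask fit circle of outer rim
hsv=cv2.cvtColor(o,cv2.COLOR_RGB2HSV)
m=((hsv[...,0]>10)&(hsv[...,0]<30)&(hsv[...,1]>110)&(hsv[...,2]>70)).astype(np.uint8)
m=cv2.morphologyEx(m,cv2.MORPH_OPEN,np.ones((9,9)))
cs,_=cv2.findContours(m,cv2.RETR_EXTERNAL,cv2.CHAIN_APPROX_NONE)
k=max(cs,key=cv2.contourArea); (cx,cy),r=cv2.minEnclosingCircle(k); e=cv2.fitEllipse(k)
s=.07/559
print('enc',c[0]+(cx-279.5)*s,c[1]-(cy-279.5)*s,r*s*1000,'ell',c[0]+(e[0][0]-279.5)*s,c[1]-(e[0][1]-279.5)*s,np.array(e[1])*s*1000)
g=o[:,:,::-1].copy(); 
cv2.circle(g,(int(e[0][0]),int(e[0][1])),int(.028/s),(0,255,0),1)
cv2.circle(g,(int(e[0][0]),int(e[0][1])),int(.0168/s),(255,255,0),1)
cv2.circle(g,(int(e[0][0]),int(e[0][1])),int(.022/s),(255,0,255),1)
cv2.imwrite('pics/neck.png',g)
E
```

```text
enc 0.6323262055043884 0.05120050310875307 28.863173537689374 ell 0.6318291937157592 0.05107326173185236 [53.30435001 57.05267782]
```

View pics/neck.png

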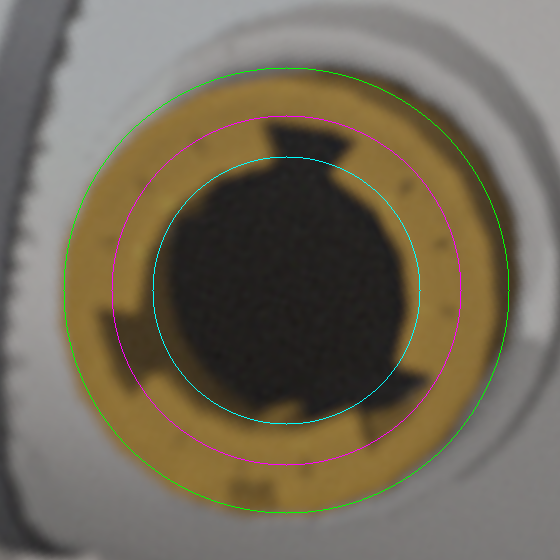

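Call:
servo_tool:
  rows: "0 0.1 -0.1 0 -1.4; 0 0.2 -0.2 0 -2.8; 0 0.3 -0.3 0 -4.2; 0 0.5 -0.4 0 -5.6; 0 0.7 -0.5 0 -7; 0 0.9 -0.6 0 -8.4; 0 0.9 -0.6 0 -9.8; 0 0.9 -0.6 0 -11.2"

```text
time: 5.0
tcp_pos: [0.6414, 0.0414, 0.2392]
tcp_rot: [1.0, 0.03, 0.0, 0.0]
contact_force: [0.8, -0.7, 0.4]
grip_width: 0.998
```

Call:
servo_tool:
  rows: "0 0 0 0 -1.4; 0 0 0 0 -2.8; 0 0 0 0 -4.2; 0 0 0 0 -5.6; 0 0 0 0 -7; 0 0 0 0 -7.5; 0 0 0 0 -7.5; 0 0 0 0 -7.5"

```text
time: 5.8
tcp_pos: [0.6412, 0.0416, 0.2391]
tcp_rot: [0.914, 0.407, 0.0, 0.0]
contact_force: [-0.2, -0.5, -0.5]
grip_width: 0.999
```

```bash
python3 - <<'E'
from h import *
s=arm.sense();print(s['time'],s['tcp_pos'],s['qpos']); T=tcp();print(T)
p=snap('wrist','w3')
c=np.array([.631,.0505])
o=ortho(p,c,.18); cv2.imwrite('pics/neck2.png',o[:,:,::-1])
a=snap('scene');b=snap('side')
print(atz(a,342.2,193.5,.18),atz(b,325.8,159.5,.18))
E
```

```text
5.8 [0.64122209 0.04157146 0.23906865] [-1.19163101e-01  5.47913019e-01  1.01273062e+00  2.38249887e-05
  1.58044494e+00 -9.56691834e-01]
[[ 6.69300745e-01  7.42991426e-01  5.03335151e-04  6.41222087e-01]
 [ 7.42991532e-01 -6.69300816e-01 -3.62704629e-05  4.15714569e-02]
 [ 3.09933984e-04  3.98249603e-04 -9.99999873e-01  2.39068655e-01]
 [ 0.00000000e+00  0.00000000e+00  0.00000000e+00  1.00000000e+00]]
[0.62769345 0.05155478 0.18      ] [0.63023243 0.05432652 0.18      ]
```

View pics/neck2.png

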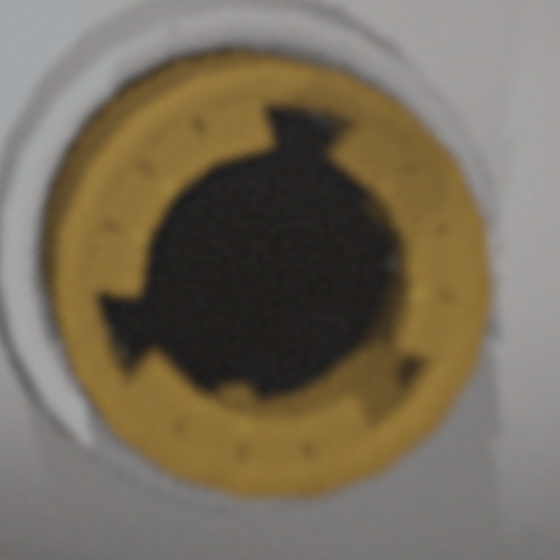

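View pics/w3.png

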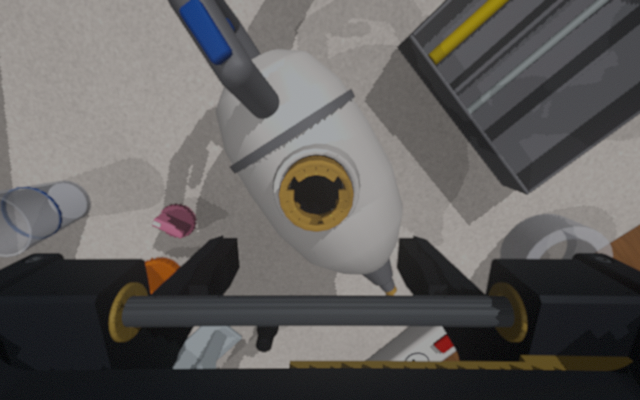

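Call:
servo_tool:
  rows: "0 -1 0.7 0 1.4; 0 -2.4 1.8 0 2.8; 0 -3.9 2.9 0 4.2; 0 -5.4 4 0 5.6; 0 -6.9 5.1 0 7; 0 -8.4 6.2 0 8.4; 0 -9.9 7.3 0 9.8; 0 -11.4 8.4 0 11.2"

```text
time: 6.75
tcp_pos: [0.6066, -0.3126, 0.2389]
tcp_rot: [0.986, -0.169, 0.0, 0.0]
contact_force: [1.0, 1.1, 0.5]
grip_width: 1.004
```

```bash
cat >> h.py <<'E'
def go(x,y,z,phi):
    T=tcp(); d=T[:3,:3].T@(np.array([x,y,z])-T[:3,3]); f=np.degrees(np.arctan2(T[1,0],T[0,0]))
    print('t',arm.sense()['time'],'phi',f,'rows xyz',np.round(d/.025,2),'turn',-((phi-f+180)%360-180)/6)
E
python3 - <<'E'
from h import *
go(.6055,-.3405,.13,-48.8)
E
```

```text
t 6.75 phi -19.506675640478356 rows xyz [0.33 1.07 4.36] turn 4.882220726586941
```

Call:
servo_tool:
  rows: "0 0.2 0.5 0.8 1.4; 0 0.3 1.1 1.8 2.8; 0 0.3 1.1 2.8 4.2; 0 0.3 1.1 3.6 4.9; 0 0.3 1.1 4.2 4.9; 0 0.3 1.1 4.4 4.9; 0 0.3 1.1 4.4 4.9; 0 0.3 1.1 4.4 4.9"

```text
time: 7.55
tcp_pos: [0.6055, -0.3394, 0.1298]
tcp_rot: [0.912, -0.411, 0.001, 0.0]
contact_force: [-0.0, -0.3, -0.5]
grip_width: 1.0
```

```bash
python3 - <<'E'
from h import *
go(.6055,-.3405,.13,-48.8)
p=snap('wrist','w4')
for z in (.029,.059):
    cv2.imwrite(f'pics/cap{int(z*1000)}.png',ortho(p,np.array([.6055,-.3405]),z,.045,450)[:,:,::-1])
print([(d['at'],d['score']) for d in arm.pinpoint('cap_centre',p)])
E
cd pics; python3 -c "
import cv2,numpy as np
cv2.imwrite('m2.png',np.hstack([cv2.resize(cv2.imread(f),(400,400)) for f in('cap29.png','cap59.png')]))"
```

```text
t 7.55 phi -48.51270437430745 rows xyz [ 0.03  0.03 -0.01] turn 0.04788260428208938
[([280.9, 288.6], 0.98), ([321.8, 199.8], 0.92), ([208.2, 111.4], 0.81), ([96.0, 73.4], 0.59)]
```

View pics/m2.png

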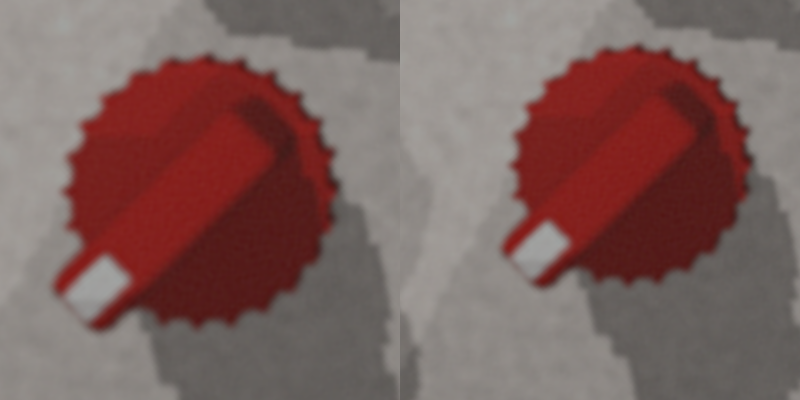

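View pics/w4.png

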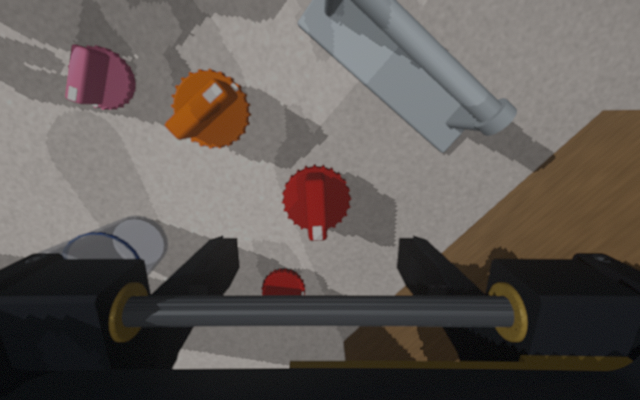

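```bash
python3 - <<'E'
from h import *
go(.6060,-.3386,.033,-46)
E
```

```text
t 7.65 phi -48.510607337666485 rows xyz [-0.02 -0.04  3.87] turn -0.4184345562777499
```

Call:
servo_tool:
  rows: "115 0 0 1 -0.4; 115 0 -0.04 2 -0.4; 115 -0.02 -0.04 2.8 -0.4; 115 -0.02 -0.04 3.4 -0.4; 115 -0.02 -0.04 3.7 -0.4; 115 -0.02 -0.04 3.87 -0.4; 115 -0.02 -0.04 3.87 -0.4; 115 -0.02 -0.04 3.87 -0.4"
  grip_force: 20

```text
time: 8.45
tcp_pos: [0.6059, -0.3385, 0.0329]
tcp_rot: [0.92, -0.392, 0.001, 0.0]
contact_force: [0.7, 0.3, 0.2]
grip_width: 0.553
```

```bash
python3 - <<'E'
from h import *
go(.6060,-.3386,.033,-46); print(arm.sense()['contact_force'])
p=snap('wrist','w5')
E
```

```text
t 8.45 phi -46.11624758893055 rows xyz [ 0.01  0.   -0.  ] turn -0.019374598155091387
[0.745552   0.27873589 0.22072647]
```

View pics/w5.png

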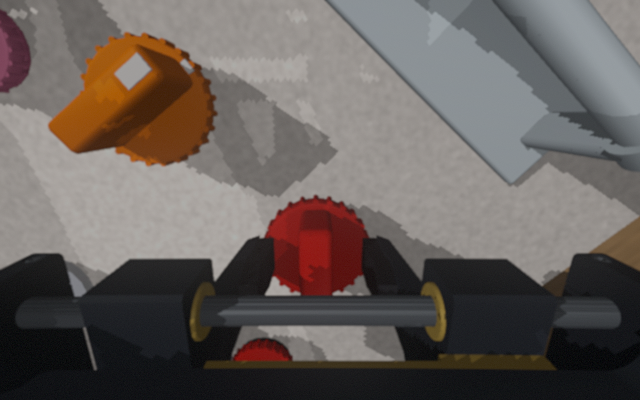

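The jaws straddle the wing evenly, so I'll close.

Call:
servo_tool:
  rows: "150 0 0 0 0; 180 0 0 0 0; 200 0 0 0 0; 230 0 0 0 0; 230 0 0 0 0; 230 0 0 0 0; 230 0 0 0 0; 230 0 0 0 0"
  grip_force: 20

```text
time: 9.3
tcp_pos: [0.6056, -0.3382, 0.032]
tcp_rot: [0.92, -0.392, 0.0, -0.0]
contact_force: [0.3, -0.5, 0.6]
grip_width: 0.183
```

Call:
servo_tool:
  rows: "255 0 0 0 0; 255 0 0 0 0; 255 0 0 0 0; 255 0 0 -0.4 0; 255 0 0 -1 0; 255 0 0 -2 0; 255 0 0 -2 0; 255 0 0 -2 0"
  grip_force: 60

```text
time: 10.1
tcp_pos: [0.6056, -0.3382, 0.0826]
tcp_rot: [0.92, -0.392, 0.001, 0.0]
contact_force: [-0.5, 0.1, -1.4]
grip_width: 0.18
```

```bash
python3 - <<'E'
from h import *
go(.6304,.0502,.29,48.3); s=arm.sense();print(s['contact_force'],s['torque'],s['grip_width'])
p=snap('wrist','w6')
E
```

```text
t 10.1 phi -46.113711193366086 rows xyz [-10.5  -11.49  -8.31] turn -15.735618532227685
[-0.53424902  0.14271268 -1.44042782] [ 0.01447085 -0.02094579  0.04104115] 0.18000778122526487
```

View pics/w6.png

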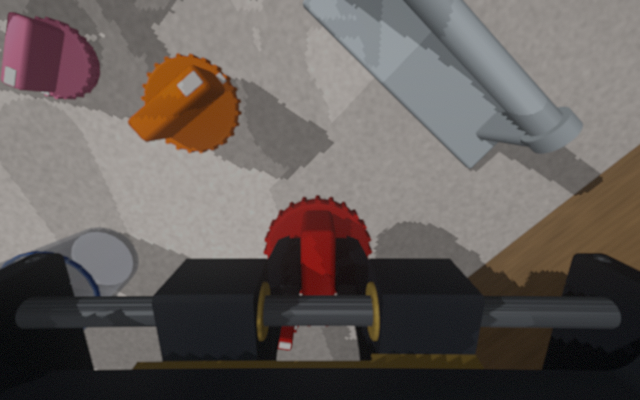

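Call:
servo_tool:
  rows: "255 0 0 -2 0; 255 0 0 -4 -1; 255 -0.6 -0.6 -6 -2.4; 255 -1.6 -1.8 -7.4 -3.8; 255 -2.8 -3 -7.6 -5.2; 255 -4 -4.3 -7.6 -6.6; 255 -5.2 -5.6 -7.6 -8; 255 -6.4 -6.9 -7.6 -9.4"

```text
time: 10.95
tcp_pos: [0.6186, -0.1014, 0.2708]
tcp_rot: [0.996, 0.093, -0.001, -0.001]
contact_force: [1.2, -0.0, -0.9]
grip_width: 0.181
```

```bash
python3 - <<'E'
from h import *
go(.6304,.0502,.25,48.3)
E
```

```text
t 10.95 phi 10.620001916169766 rows xyz [ 1.58 -5.87  0.83] turn -6.279999680638373
```

Call:
servo_tool:
  rows: "255 0.3 -1.2 0 -1.3; 255 0.6 -2.4 0 -2.6; 255 1 -3.6 0 -3.9; 255 1.3 -4.8 0 -5.2; 255 1.6 -5.5 0.1 -6.3; 255 1.6 -5.87 0.4 -6.3; 255 1.6 -5.87 0.6 -6.3; 255 1.6 -5.87 0.8 -6.3"

```text
time: 11.75
tcp_pos: [0.6318, 0.0475, 0.2509]
tcp_rot: [0.914, 0.406, -0.001, -0.0]
contact_force: [0.8, 0.4, -1.1]
grip_width: 0.171
```

```bash
python3 - <<'E'
from h import *
go(.6304,.0502,.22,48.3); s=arm.sense();print(s['contact_force'],s['torque'],s['qpos'])
p=snap('wrist','w7')
T=tcp()
for a in range(0,360,45):
    r=.030; q=T@np.array([r*np.cos(np.radians(a)),r*np.sin(np.radians(a)),.003,1]); print(a,proj(p,q[:3]))
for n,c in [('scene',(343,190)),('side',(325,150))]:
    b=snap(n); w=40; im=b['image'][c[1]-w:c[1]+w,c[0]-w:c[0]+w,::-1]
    cv2.imwrite(f'pics/{n}7.png',cv2.resize(im,(400,400),interpolation=cv2.INTER_CUBIC))
    # expected: neck rim circle, cap disc lower circle
E
cd pics; python3 -c "
import cv2,numpy as np
cv2.imwrite('m3.png',np.hstack([cv2.imread(f) for f in('scene7.png','side7.png')]))"
```

```text
t 11.75 phi 47.92746353899596 rows xyz [ 0.04 -0.11  1.24] turn -0.062089410167340965
[ 0.78917287  0.3795018  -1.11076097] [ 0.02222164 -0.14467258  0.0484937 ] [-1.11330307e-01  5.25845765e-01  1.01850727e+00 -2.88030560e-04
  1.59864742e+00 -9.47829651e-01]
0 [369.27994539 247.99550822]
45 [352.49367134 280.80175522]
90 [316.41557865 293.72547842]
135 [280.29846053 280.8205292 ]
180 [263.42370185 248.01300252]
225 [277.46165307 212.6917897 ]
270 [316.29869643 197.26106525]
315 [355.1640679 212.6869715]
```

View pics/m3.png

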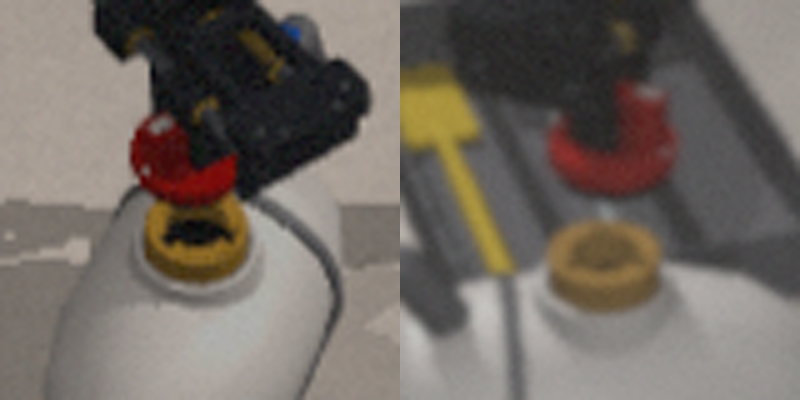

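View pics/w7.png

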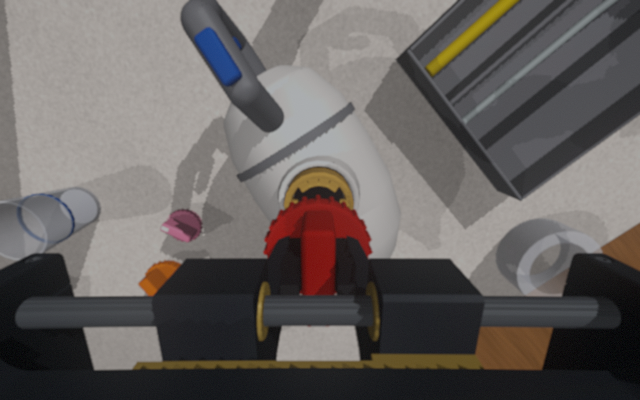

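Call:
servo_tool:
  rows: "255 0.04 -0.11 0.3 -0.06; 255 0.04 -0.11 0.7 -0.06; 255 0.04 -0.11 1.1 -0.06; 255 0.04 -0.11 1.3 -0.06; 255 0.04 -0.11 1.4 -0.06; 255 0.04 -0.11 1.4 -0.06; 255 0.04 -0.11 1.4 -0.06"

```text
time: 12.6
tcp_pos: [0.6309, 0.0508, 0.2173]
tcp_rot: [0.912, 0.41, 0.0, 0.0]
contact_force: [-0.2, -0.1, -1.4]
grip_width: 0.176
```

```bash
python3 - <<'E'
from h import *
go(.6304,.0502,.205,48.3); s=arm.sense();print(s['tcp_pos'],s['contact_force'],s['torque'])
p=snap('wrist','w8')
E
```

```text
t 12.6 phi 48.44327923298907 rows xyz [-0.03  0.    0.49] turn 0.023879872164845512
[0.63089708 0.05083238 0.21729617] [-0.22694259 -0.14737561 -1.44807208] [ 0.03687031 -0.09653435  0.01191449]
```

View pics/w8.png

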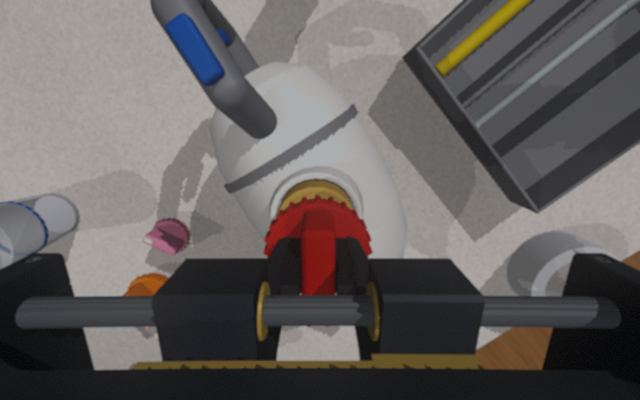

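Call:
servo_tool:
  rows: "255 -0.03 0 0.1 0; 255 -0.03 0 0.2 0; 255 -0.03 0 0.26 0; 255 -0.03 0 0.26 0"

```text
time: 13.05
tcp_pos: [0.6301, 0.0503, 0.2102]
tcp_rot: [0.912, 0.41, -0.0, -0.0]
contact_force: [-0.0, 0.2, -0.9]
grip_width: 0.173
```

Call:
servo_tool:
  rows: "255 0 0 0.03 0; 255 0 0 0.06 0; 255 0 0 0.09 0; 255 0 0 0.12 0; 255 0 0 0.12 0"

```text
time: 13.55
tcp_pos: [0.6302, 0.0503, 0.2073]
tcp_rot: [0.912, 0.41, -0.0, -0.0]
contact_force: [-0.2, 0.8, -1.4]
grip_width: 0.174
```

Call:
servo_tool:
  rows: "255 0 0 0.03 0; 255 0 0 0.06 0; 255 0 0 0.08 0; 255 0 0 0.08 0"

```text
time: 13.95
tcp_pos: [0.6301, 0.0504, 0.2054]
tcp_rot: [0.912, 0.41, -0.0, -0.0]
contact_force: [-1.5, 0.6, -1.0]
grip_width: 0.174
```

Call:
servo_tool:
  rows: "255 0 0 0.03 0; 255 0 0 0.06 0; 255 0 0 0.08 0; 255 0 0 0.08 0"

```text
time: 14.35
tcp_pos: [0.6302, 0.0504, 0.2034]
tcp_rot: [0.912, 0.41, -0.0, -0.0]
contact_force: [-0.9, 1.0, -0.4]
grip_width: 0.174
```

Call:
servo_tool:
  rows: "255 0 0 0.03 0; 255 0 0 0.06 0; 255 0 0 0.08 0; 255 0 0 0.08 0"

```text
time: 14.75
tcp_pos: [0.6302, 0.0503, 0.2014]
tcp_rot: [0.912, 0.41, -0.0, -0.0]
contact_force: [-1.3, 1.8, -0.5]
grip_width: 0.175
```

Call:
servo_tool:
  rows: "255 0 0 0.02 0; 255 0 0 0.04 0; 255 0 0 0.04 0; 255 0 0 0.04 0"

```text
time: 15.15
tcp_pos: [0.6302, 0.0503, 0.2006]
tcp_rot: [0.912, 0.41, 0.0, 0.0]
contact_force: [-2.5, 1.4, 0.6]
grip_width: 0.178
```

Call:
servo_tool:
  rows: "255 0 -0.01 0.02 0; 255 0 -0.01 0.04 0; 255 0 -0.01 0.04 0; 255 0 -0.01 0.04 0"

```text
time: 15.55
tcp_pos: [0.6302, 0.0504, 0.1998]
tcp_rot: [0.912, 0.41, 0.0, 0.0]
contact_force: [-1.4, 0.0, 4.5]
grip_width: 0.177
```

Call:
servo_tool:
  rows: "255 0 0 0.02 0; 255 0 0 0.04 0; 255 0 0 0.04 0; 255 0 0 0.04 0"

```text
time: 15.95
tcp_pos: [0.6302, 0.0504, 0.1989]
tcp_rot: [0.912, 0.41, 0.0, 0.0]
contact_force: [-2.2, 0.1, 5.9]
grip_width: 0.177
```

Call:
servo_tool:
  rows: "255 0 0 0.02 0; 255 0 0 0.04 0; 255 0 0 0.04 0; 255 0 0 0.04 0"

```text
time: 16.35
tcp_pos: [0.6302, 0.0504, 0.1982]
tcp_rot: [0.912, 0.41, 0.001, 0.0]
contact_force: [-2.4, 0.0, 7.0]
grip_width: 0.174
```

Call:
servo_tool:
  rows: "255 0 0 0.01 0; 255 0 0 0.01 0; 255 0 0 0.01 0"

```text
time: 16.65
tcp_pos: [0.6303, 0.0504, 0.1982]
tcp_rot: [0.912, 0.41, 0.001, 0.0]
contact_force: [-3.0, -0.0, 8.5]
grip_width: 0.175
```

```bash
python3 - <<'E'
from h import *
for i in range(3):
    s=arm.sense(); print(s['tcp_pos'],s['contact_force'],s['torque'],s['grip_width']);p=snap('wrist','w9')
E
```

```text
[0.63025178 0.05040455 0.19816905] [-3.04927363 -0.03377881  8.49496662] [ 0.1241314   0.3198754  -0.07200702] 0.1752618222541085
[0.63026987 0.05038287 0.19819316] [-3.1461408   0.05898161  8.10938454] [ 0.10796802  0.3531309  -0.01688585] 0.17650186590912353
[0.63023233 0.05040684 0.19817235] [-3.50246922  2.08989024  8.21463278] [0.100477   0.41019756 0.00866527] 0.17609714965301843
```

View pics/w9.png

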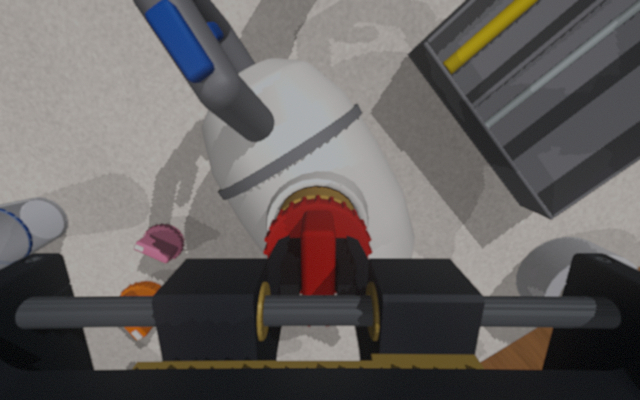

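Call:
servo_tool:
  rows: "255 0 0 0.02 0; 255 0 0 0.02 0.4; 255 0 0 0.02 0.8; 255 0 0 0.02 1.2; 255 0 0 0.02 1.5; 255 0 0 0.02 1.5"

```text
time: 17.4
tcp_pos: [0.6306, 0.0507, 0.1979]
tcp_rot: [0.941, 0.337, 0.001, 0.0]
contact_force: [-1.6, 1.4, 8.4]
grip_width: 0.178
```

```bash
python3 - <<'E'
from h import *
s=arm.sense(); print(s['tcp_pos'],s['contact_force'],s['torque'],s['grip_width'],s['qpos'][5]);go(0.63,.05,.198,48.3)
E
```

```text
[0.63062626 0.0507415  0.1978824 ] [-1.56539907  1.37993964  8.39894708] [0.34812641 0.07621632 0.07526371] 0.17833012123372713 -0.7948478155804547
t 17.4 phi 39.421750555854175 rows xyz [-0.04  0.01 -0.  ] turn -1.479708240690968
```

Call:
servo_tool:
  rows: "255 0 0 0.01 0.4; 255 0 0 0.01 0.8; 255 0 0 0.01 1; 255 0 0 0.01 1"

```text
time: 17.8
tcp_pos: [0.6307, 0.0507, 0.1978]
tcp_rot: [0.958, 0.288, 0.001, 0.0]
contact_force: [-0.0, 1.7, 9.4]
grip_width: 0.175
```

```bash
python3 - <<'E'
from h import *
s=arm.sense(); print(s['tcp_pos'],s['contact_force'],s['torque'],s['grip_width'],s['qpos'][5]);go(0.63,.05,.198,48.3)
E
```

```text
[0.63069467 0.05066594 0.19775284] [-0.02831459  1.73455127  9.41324733] [0.31458519 0.08337389 0.15708331] 0.1749048097237637 -0.6903896754032443
t 17.8 phi 33.434954570828346 rows xyz [-0.04  0.01 -0.01] turn -2.47750757152861
```

Call:
servo_tool:
  rows: "255 0 0 0 0.5; 255 0 0 0 1; 255 0 0 0 1.5; 255 0 0 0 2; 255 0 0 0 2"

```text
time: 18.3
tcp_pos: [0.6308, 0.0506, 0.1978]
tcp_rot: [0.983, 0.185, 0.002, 0.0]
contact_force: [-1.5, 1.8, 8.6]
grip_width: 0.175
```

```bash
python3 - <<'E'
from h import *
s=arm.sense(); print(s['tcp_pos'],s['contact_force'],s['torque'],s['grip_width'],s['qpos'][5]);go(0.63,.05,.198,48.3)
E
```

```text
[0.6308281  0.05055074 0.19776201] [-1.54118813  1.82690117  8.6086613 ] [ 0.22226803 -0.02062569  0.05422756] 0.17537616132301975 -0.48003455049592214
t 18.3 phi 21.377599478660397 rows xyz [-0.04  0.01 -0.01] turn -4.4870667535566
```

Call:
servo_tool:
  rows: "255 0 0 0 0.5; 255 0 0 0 1; 255 0 0 0 1.5; 255 0 0 0 2; 255 0 0 0 2"

```text
time: 18.8
tcp_pos: [0.6309, 0.0504, 0.1978]
tcp_rot: [0.997, 0.082, 0.002, 0.0]
contact_force: [-1.0, 0.3, 7.7]
grip_width: 0.175
```

```bash
python3 - <<'E'
from h import *
s=arm.sense(); print(s['tcp_pos'],s['contact_force'],s['torque'],s['grip_width'],s['qpos'][5]);go(0.63,.05,.198,48.3)
E
```

```text
[0.63091907 0.05042453 0.19780185] [-0.98632863  0.33709847  7.69872471] [ 0.12434372 -0.04674763  0.15386657] 0.17519233320166092 -0.27066502282671123
t 18.8 phi 9.376188887118703 rows xyz [-0.04  0.01 -0.01] turn -6.487301852146885
```

Call:
servo_tool:
  rows: "255 0 0 0 0.4; 255 0 0 0 0.8; 255 0 0 0 0.8"

```text
time: 19.1
tcp_pos: [0.6307, 0.051, 0.1978]
tcp_rot: [0.999, 0.04, 0.002, -0.0]
contact_force: [-1.4, 3.2, 9.7]
grip_width: 0.174
```

```bash
python3 - <<'E'
from h import *
s=arm.sense(); print(s['tcp_pos'],s['contact_force'],s['torque'],s['grip_width'],s['qpos'][5]);go(0.63,.05,.198,48.3)
E
```

```text
[0.6306578  0.05104424 0.19777678] [-1.37242588  3.19523607  9.73676942] [0.59980871 0.13211343 0.16933679] 0.17393422546187665 -0.1873230074875976
t 19.1 phi 4.62309717348836 rows xyz [-0.03  0.04 -0.01] turn -7.279483804418608
```

Call:
servo_tool:
  rows: "255 0 0 0 0.3; 255 0 0 0 0.6; 255 0 0 0 0.6"

```text
time: 19.4
tcp_pos: [0.6305, 0.0514, 0.1977]
tcp_rot: [1.0, 0.009, 0.001, -0.001]
contact_force: [-2.0, 4.6, 9.6]
grip_width: 0.178
```

```bash
python3 - <<'E'
from h import *
s=arm.sense(); print(s['tcp_pos'],s['contact_force'],s['torque'],s['grip_width'],s['qpos'][5]);go(0.63,.05,.198,48.3)
E
```

```text
[0.63051548 0.05141907 0.19773305] [-1.95855737  4.62113055  9.56851204] [0.86756791 0.25551961 0.33378935] 0.17824702739761777 -0.12493248316869672
t 19.4 phi 1.0659771568446557 rows xyz [-0.02  0.06 -0.01] turn -7.87233714052589
```

Call:
servo_tool:
  rows: "255 0 0 0 0.3; 255 0 0 0 0.6; 255 0 0 0 0.6"

```text
time: 19.7
tcp_pos: [0.6302, 0.0513, 0.1975]
tcp_rot: [1.0, -0.022, 0.001, -0.001]
contact_force: [-2.2, 4.1, 8.0]
grip_width: 0.179
```

```bash
python3 - <<'E'
from h import *
s=arm.sense(); print(s['tcp_pos'],s['contact_force'],s['torque'],s['grip_width'],s['qpos'][5]);go(0.63,.05,.198,48.3)
E
```

```text
[0.63024244 0.0513281  0.1975146 ] [-2.23372311  4.08341909  7.97353549] [0.70335696 0.48223642 0.24788897] 0.17943221582810703 -0.062038141583826305
t 19.7 phi -2.5391144080567263 rows xyz [-0.01  0.05 -0.02] turn -8.473185734676122
```

```bash
python3 - <<'E'
from h import *
p=snap('wrist','w10')
b=snap('scene','s10')
E
```

```text
(no output)
```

View pics/w10.png

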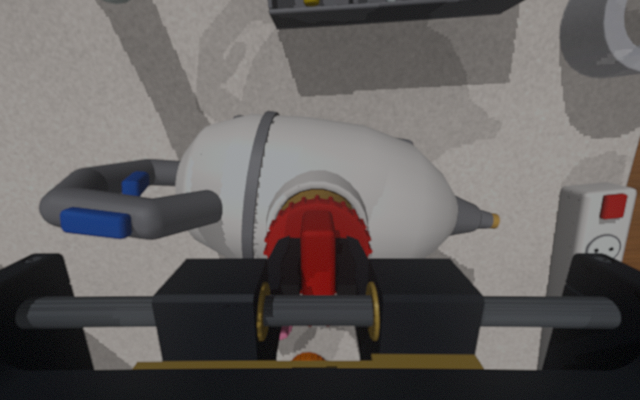

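View pics/s10.png

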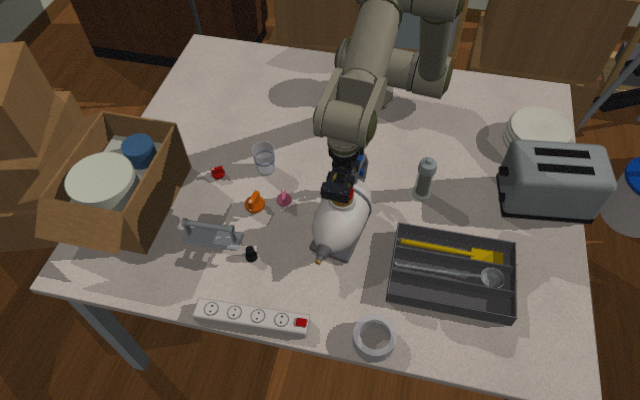

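```bash
python3 - <<'E'
from h import *
p=snap('wrist')
q=dict(p); T=np.eye(4);T[:3,:3]=R.from_quat([8.47390687e-01,-5.30969573e-01,5.16079870e-04,-2.62101563e-04]).as_matrix();T[:3,3]=[0.61815427,0.05495061,0.23959615]
q['c2w']=T@p['T_tool_cam']
q3=dict(p); T=np.array([[ 6.69300745e-01 , 7.42991426e-01 , 5.03335151e-04 , 6.41222087e-01], [ 7.42991532e-01, -6.69300816e-01, -3.62704629e-05,  4.15714569e-02], [ 3.09933984e-04 , 3.98249603e-04 ,-9.99999873e-01 , 2.39068655e-01], [0,0,0,1.]]); q3['c2w']=T@p['T_tool_cam']
for z in (.08,.1,.12,.14): print(z,atz(q,437,32,z),atz(q3,391,292,z),atz(p,497,221,z))
E
```

```text
0.08 [0.79700424 0.01738281 0.08      ] [0.80156273 0.01787146 0.08      ] [0.80262173 0.01699648 0.08      ]
0.1 [0.78973645 0.02191823 0.1       ] [0.78745469 0.02275261 0.1       ] [0.78985742 0.02525263 0.1       ]
0.12 [0.78246866 0.02645364 0.12      ] [0.77334665 0.02763376 0.12      ] [0.77709311 0.03350878 0.12      ]
0.14 [0.77520087 0.03098905 0.14      ] [0.75923861 0.03251491 0.14      ] [0.7643288  0.04176493 0.14      ]
```

Call:
servo_tool:
  rows: "255 0 0 0 0.3; 255 0 0 0 0.6; 255 0 0 0 0.9; 255 0 0 0 1.2; 255 0 0 0 1.2"

```text
time: 20.35
tcp_pos: [0.6306, 0.051, 0.1977]
tcp_rot: [0.996, -0.085, 0.001, -0.001]
contact_force: [-2.0, -0.3, 9.5]
grip_width: 0.176
```

```bash
python3 - <<'E'
from h import *
s=arm.sense(); print(s['tcp_pos'],s['contact_force'],s['torque'],s['grip_width'],s['qpos'][5]);go(0.63,.05,.198,48.3)
E
```

```text
[0.63063762 0.05104533 0.19771608] [-1.95744537 -0.33318121  9.48315335] [-0.01302425  0.47030598  0.11900875] 0.1759894781947759 0.06392452848453202
t 20.35 phi -9.769142049569627 rows xyz [-0.02  0.05 -0.01] turn -9.678190341594936
```

Call:
servo_tool:
  rows: "255 0 0 0 0.3; 255 0 0 0 0.6; 255 0 0 0 0.9; 255 0 0 0 1.2; 255 0 0 0 1.2"

```text
time: 20.85
tcp_pos: [0.6305, 0.0505, 0.1976]
tcp_rot: [0.989, -0.148, 0.001, -0.0]
contact_force: [-1.3, 0.2, 9.5]
grip_width: 0.179
```

```bash
python3 - <<'E'
from h import *
s=arm.sense(); print(s['tcp_pos'],s['contact_force'],s['torque'],s['grip_width'],s['qpos'][5]);go(0.63,.05,.198,48.3)
E
```

```text
[0.63047258 0.05053256 0.19764594] [-1.34524334  0.22232176  9.4529956 ] [ 0.12460655  0.32785318 -0.17256072] 0.17887407453542262 0.18982426973396363
t 20.85 phi -17.003400454046876 rows xyz [-0.01  0.03 -0.01] turn -10.88390007567448
```

Call:
servo_tool:
  rows: "255 0 0 0 0.3; 255 0 0 0 0.6; 255 0 0 0 0.8; 255 0 0 0 0.8"

```text
time: 21.25
tcp_pos: [0.6306, 0.0504, 0.1977]
tcp_rot: [0.982, -0.189, 0.001, -0.0]
contact_force: [-1.3, 0.5, 10.7]
grip_width: 0.173
```

```bash
python3 - <<'E'
from h import *
s=arm.sense(); print(s['tcp_pos'],s['contact_force'],s['torque'],s['grip_width'],s['qpos'][5]);go(0.63,.05,.198,48.3)
E
```

```text
[0.63064179 0.050445   0.19765809] [-1.29412225  0.51998489 10.72684261] [ 0.1418293   0.20133564 -0.04054819] 0.1727373492405703 0.27318474340918986
t 21.25 phi -21.785887782295486 rows xyz [-0.02  0.03 -0.01] turn -11.680981297049248
```

Call:
servo_tool:
  rows: "255 0 0 0 0.3; 255 0 0 0 0.6; 255 0 0 0 0.8; 255 0 0 0 0.8"

```text
time: 21.65
tcp_pos: [0.6306, 0.0507, 0.1977]
tcp_rot: [0.973, -0.23, 0.001, -0.0]
contact_force: [-1.8, 2.2, 8.1]
grip_width: 0.17
```

```bash
python3 - <<'E'
from h import *
s=arm.sense(); print(s['tcp_pos'],s['contact_force'],s['torque'],s['grip_width'],s['qpos'][5]);go(0.63,.05,.198,48.3)
E
```

```text
[0.63055093 0.05067134 0.19765231] [-1.80862875  2.18402534  8.06531731] [0.2796684  0.27149051 0.22297634] 0.16972889956077403 0.3567023149853494
t 21.65 phi -26.560687224135 rows xyz [-0.01  0.03 -0.01] turn -12.476781204022501
```

The torque pattern (0.33, 0.12, −0.17, then 0.22 N m) suggests one click at about 65° of turn. I'll go on for a second click, which is allowed, to confirm the 30° period.

Call:
servo_tool:
  rows: "255 0 0 0 0.3; 255 0 0 0 0.6; 255 0 0 0 0.6"

```text
time: 21.95
tcp_pos: [0.6306, 0.0508, 0.1976]
tcp_rot: [0.966, -0.26, 0.001, -0.001]
contact_force: [-1.2, 2.0, 7.8]
grip_width: 0.18
```

```bash
python3 - <<'E'
from h import *
s=arm.sense(); print(s['tcp_pos'],s['contact_force'],s['torque'],s['grip_width'],s['qpos'][5]);go(0.63,.05,.198,48.3)
E
```

```text
[0.63058407 0.05080594 0.19763811] [-1.15755403  2.03379027  7.81492676] [0.42946611 0.31402719 0.28147863] 0.17960447534776347 0.41971145669774573
t 21.95 phi -30.165698717770724 rows xyz [-0.    0.04 -0.01] turn -13.077616452961783
```

Call:
servo_tool:
  rows: "255 0 0 0 0.4; 255 0 0 0 0.8; 255 0 0 0 1.2; 255 0 0 0 1.2"

```text
time: 22.35
tcp_pos: [0.6305, 0.0506, 0.1977]
tcp_rot: [0.947, -0.321, 0.001, -0.0]
contact_force: [-2.0, 0.6, 9.7]
grip_width: 0.173
```

```bash
python3 - <<'E'
from h import *
s=arm.sense(); print(s['tcp_pos'],s['contact_force'],s['torque'],s['grip_width'],s['qpos'][5]);go(0.63,.05,.198,48.3)
E
```

```text
[0.63054494 0.0506199  0.19765742] [-2.01930633  0.63009685  9.7294523 ] [ 0.21924575  0.34411768 -0.08159331] 0.1730700815835472 0.5458846286476409
t 22.35 phi -37.39840883252611 rows xyz [-0.    0.03 -0.01] turn -14.283068138754345
```

Call:
servo_tool:
  rows: "255 0 0 0 0.4; 255 0 0 0 0.8; 255 0 0 0 1.2; 255 0 0 0 1.5;  255 0 0 0 1.5"

```text
time: 22.85
tcp_pos: [0.6307, 0.0504, 0.1976]
tcp_rot: [0.919, -0.394, 0.001, -0.0]
contact_force: [-0.4, 0.5, 8.2]
grip_width: 0.18
```

```bash
python3 - <<'E'
from h import *
s=arm.sense(); print(s['tcp_pos'],s['contact_force'],s['torque'],s['grip_width'],s['qpos'][5]);go(0.63,.05,.198,48.3)
E
```

```text
[0.63067586 0.05042978 0.19759895] [-0.39392569  0.54361493  8.24049085] [0.15444249 0.15521362 0.075433  ] 0.18007221174624705 0.7026477734834299
t 22.85 phi -46.39066523086166 rows xyz [-0.01  0.03 -0.02] turn -15.781777538476945
```

Call:
servo_tool:
  rows: "255 0 0 0 0.4; 255 0 0 0 0.8; 255 0 0 0 0.9; 255 0 0 0 0.9; 255 0 0 0 0.9"

```text
time: 23.35
tcp_pos: [0.6309, 0.0498, 0.1978]
tcp_rot: [0.9, -0.437, 0.002, -0.0]
contact_force: [0.5, -1.3, 8.5]
grip_width: 0.177
```

```bash
python3 - <<'E'
from h import *
s=arm.sense(); print(s['tcp_pos'],s['contact_force'],s['torque'],s['grip_width'],s['qpos'][5]);go(0.63,.05,.198,48.3)
p=snap('wrist','w11')
E
```

```text
[0.63092864 0.04983529 0.19778583] [ 0.53956456 -1.26487782  8.50544196] [-0.34504912  0.0767192   0.1099065 ] 0.17650324951441584 0.796004789664772
t 23.35 phi -51.76241079908762 rows xyz [-0.03  0.03 -0.01] turn -16.6770684665146
```

Call:
servo_tool:
  rows: "255 0 0 -0.01 0; 255 0 0 -0.03 0; 255 0 0 -0.05 0; 255 0 0 -0.06 0; 255 0 0 -0.06 0"

```text
time: 23.9
tcp_pos: [0.6309, 0.0499, 0.1988]
tcp_rot: [0.9, -0.437, 0.002, -0.0]
contact_force: [-0.5, -1.1, 6.6]
grip_width: 0.178
```

```bash
python3 - <<'E'
from h import *
s=arm.sense(); print(s['tcp_pos'],s['contact_force'],s['torque'],s['grip_width'],s['qpos'][5])
E
```

```text
[0.63088325 0.04985351 0.19879249] [-0.45640243 -1.12487891  6.55516841] [-0.34104231 -0.11637747  0.10197702] 0.17755098714840645 0.7960034645635845
```

Call:
servo_tool:
  rows: "255 0 0 -0.01 0; 255 0 0 -0.02 0; 255 0 0 -0.03 0; 255 0 0 -0.03 0"

```text
time: 24.3
tcp_pos: [0.6306, 0.0501, 0.199]
tcp_rot: [0.9, -0.437, 0.001, -0.0]
contact_force: [2.4, -2.1, 5.0]
grip_width: 0.173
```

Call:
servo_tool:
  rows: "255 0 0 -0.01 0; 255 0 0 -0.02 0; 255 0 0 -0.03 0; 255 0 0 -0.03 0"

```text
time: 24.7
tcp_pos: [0.6303, 0.0502, 0.1992]
tcp_rot: [0.9, -0.437, 0.0, 0.0]
contact_force: [4.8, -3.5, 0.7]
grip_width: 0.179
```

The cap resists being lifted: the TCP stalls at 0.199 while the force falls from 5.0 to 0.7 N. That means it is locked, so I'll release.

Call:
servo_tool:
  rows: "200 0 0 0 0; 180 0 0 0 0; 150 0 0 0 0; 130 0 0 0 0; 130 0 0 0 0; 130 0 0 0 0; 130 0 0 0 0"
  grip_force: 10

```text
time: 25.4
tcp_pos: [0.63, 0.0505, 0.1995]
tcp_rot: [0.9, -0.436, -0.0, 0.0]
contact_force: [0.3, 0.1, 0.1]
grip_width: 0.491
```

Call:
servo_tool:
  rows: "130 0 0 -0.4 0; 130 0 0 -1 0; 130 0 0 -2 0; 130 0 0 -3 0; 130 0 0 -4 0; 130 0 0 -4 0; 130 0 0 -4 0"

```text
time: 26.1
tcp_pos: [0.6299, 0.0505, 0.2995]
tcp_rot: [0.9, -0.436, 0.0, -0.0]
contact_force: [-1.3, -1.4, -0.1]
grip_width: 0.492
```

```bash
python3 - <<'E'
from h import *
go(.62,.045,.25,-64);s=arm.sense();print(s['tcp_pos'],s['contact_force'])
p=snap('wrist','w12'); b=snap('scene','s12');c=snap('side','d12')
for q in (b,c): print([(np.round(d['at'],1),round(d['score'],2)) for t in ('cap_centre','neck') for d in arm.pinpoint(t,q)])
c=np.array([.6305,.05]); cv2.imwrite('pics/o12.png',np.hstack([ortho(p,c,z,.045,400) for z in (.196,.226)])[:,:,::-1])
E
```

```text
t 26.1 phi -51.75465228628065 rows xyz [-0.07  0.45  1.98] turn 2.0408912856198924
[0.62994872 0.05047851 0.29952945] [-1.25547258 -1.3741193  -0.09387807]
[(array([339.7, 188.2]), 0.76), (array([256.1, 205.8]), 0.67), (array([218. , 173.4]), 0.58), (array([284.4, 199.4]), 0.46), (array([345.7, 192.1]), 0.67)]
[(array([350.5, 285.7]), 0.96), (array([318.1, 267.9]), 0.66), (array([328.4, 156.2]), 0.64), (array([326.8, 160.2]), 0.86)]
```

View pics/o12.png

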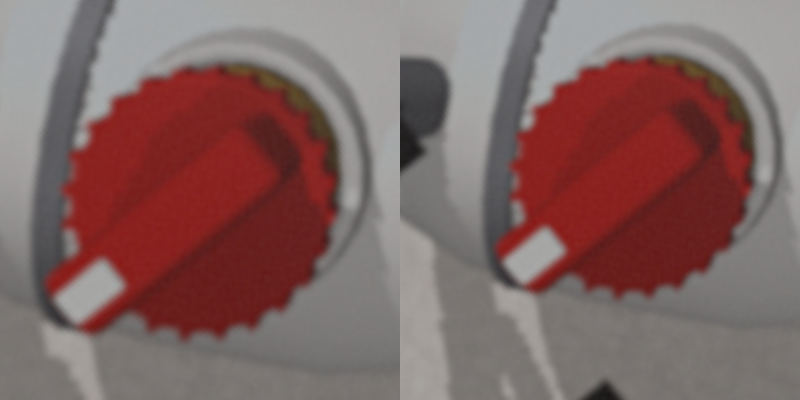

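View pics/d12.png

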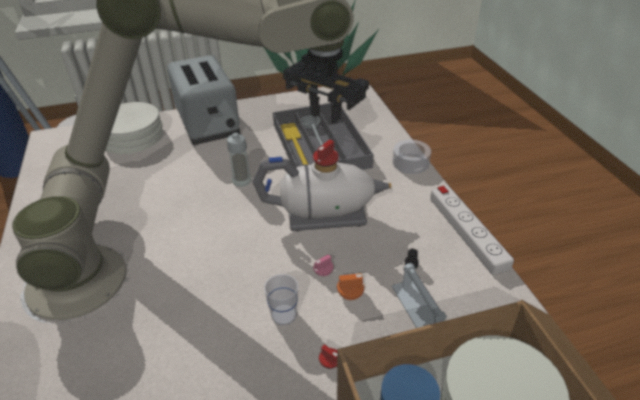

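View pics/w12.png

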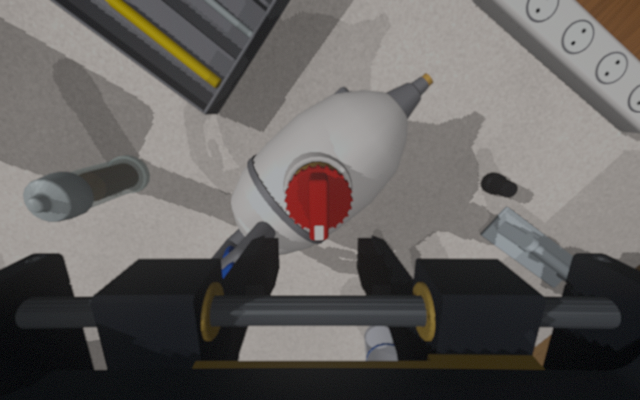

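```bash
python3 -c "
from rig import arm
print(arm.hand_in(), arm.sense()['time'])"
```

```text
the job is handed in; nothing more can be done
the job is handed in; nothing more can be done
```

I put the larger red cap on the neck, locked it under the lip and handed in the job at about 26 s. No verdict came back.

- **Fitting:** I found the slots in two wrist views taken 112° apart, which agreed on the neck's position to 0.4 mm. The pins dropped in without catching. I then pressed the seal with about 10 N and turned the cap about 100° clockwise.
- **Clicks:** The ratchet's slip can't be read directly, so the count comes from the wrist torque. It rose, fell and rose again about 30° later, which points to one click and most likely a second. A final slip of about 1.0 rad (two clicks) follows from the angle I turned. My torque readings peaked at about 0.33 N m, below the 0.45 N m stated for the ratchet.
- **Locked:** When I lifted gently before letting go, the cap stayed down: the tool stalled at 0.199 m while the force fell from 5.0 to 0.7 N.
- **Last pictures:** The cap sits within about 1 mm of the neck's axis and the steam cleaner stands upright where it was. The open gripper is 100 mm clear, and I saw no bystander displaced.
- **Disagreement:** Early on, the networks' neck position from the scene and side cameras was about 10 mm off in y from the wrist views. I used the wrist views.

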